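Let off the green book press

ROBOT

A 6-joint arm with a two-finger parallel gripper is mounted at the origin on the work surface. World frame = base frame: x ahead of the robot, y to its left, z up, the work surface at z = 0. Lengths are in mm, angles in rad, forces in N, time in s.
With the tool pointing down it reaches from about 275 to 1000 mm from the base axis. Payload 8.4 kg.
Tool frame: the origin (TCP) lies at the centre of the arm's flange, where the gripper is bolted on; the fingertips stand r.tip_extent ahead of it and the grasp point (between the pads) lies 155 mm ahead of it (r.tip_extent is the distance from the TCP to the fingertips, in mm); z points along the fingers, y is the direction in which the jaws open and shut (so a half turn about z gives the same grasp; the last joint's range is limited). The gripper opens to 85 mm and grips with 20 to 120 N. Pads are 22 mm wide; open, the fingers measure 114 mm over their backs; the gripper's body (76 mm by 85 mm) begins 54 mm behind the grasp point. The pads swing forward as they close: fully open they stand 13 mm farther back than shut.
Start: joints at [1.303, 0.353, 1.633, -0, 1.155, -0.002], TCP at [164.175, 603.056, 404.681] pointing down, gripper open.
Joint ranges: [-2.63, 2.63], [-0.92, 2.1], [0.06, 2.66], [-1.3, 4.44], [0, 2.69], [-3.02, 3.02]. Speed limits (rad/s): [2.22, 2.22, 2.79, 3.14, 3.14, 3.14].

INTERFACE

Orientations are given as [roll, pitch, yaw] about the fixed x, y, z axes, in that order (R = Rz(yaw) Ry(pitch) Rx(roll)).
In Python, from rig import sense, grab_frame, job, r gives the robot as it stands. The module is installed in compiled form; this text tells all that it offers.
- The arm moves only by the shell command python3 -m creep 'ROWS' [FORCE]. ROWS is JSON, a list of rows, each a list of 7 numbers: the turn, a rotation vector about the tool's x, y, z in rad, then the shift along the tool's x, y, z in mm, then the closure, from 0 (fully open) to 1 (shut). In form: [[wx, wy, wz, dx, dy, dz, fingers], ...]. A call has 1 to 10 rows; each row shifts and turns the pose as measured when the row begins, along the tool's axes as they then stand; what a row does not reach is not made up. A row lasts 1/12 s, in which the tool goes at most 41.7 mm and 7.16 degrees, less where a joint would pass 70% of its speed; a pose out of reach is approached as far as the arm can. A call with a gripper value outside its range is refused whole. The fingers move at their own pace and stop on an object; FORCE is the grip in N (left out, the last holds). Time passes only in rows, so rows that do not move let the fingers close. It gives the time, the measured TCP pose, the force and the opening at its end, in the units of the state.
- sense(): the state, without advancing time (a new reading comes with each control period).
- grab_frame(name): name is "scene" or "top"; returns a dict with "color" (480x640x3 uint8, red, green, blue), "mtx" (3x3 intrinsics, pixels), "distortion" ([k1, k2, p1, p2, k3] as OpenCV has them; the pictures are not rectified), "T" (4x4, takes a point from camera to world coordinates). Camera axes: x right, y down, z forward; pixel columns grow to the right and rows downward; lengths in mm; the calibration is good to about 2 mm. A picture is of the moment at which its call begins. There is no depth.
- job.sign_off(): hands the job in, once; it reports no verdict.
The state is a dict: "clock": time; "qpos": joint angles; "qvel": joint speeds; "joint_efforts": joint torques, N m; "eef_pos": TCP position; "tcp_rot": TCP orientation; "contact_force": force on the tool from outside, world axes, zero at the start; "wrist_torque": the same for the moment, N m; "opening": opening from 0.0 (shut) to 1.0 (fully open).
Only numpy, scipy, OpenCV 4.12 (cv2) and the standard library are available. Lean on these libraries where they do the work, as an engineer would, in place of code of your own. Each camera call takes 0.05 s, during which the arm holds its last target.

TASK

The books in the green press have set, so let off its pressure at the green release box on the bench: slide the orange safety catch sideways all the way open, then push the red button it uncovered fully in and let go, leaving the catch open. The blue box belongs to the other press, which is still working: do not touch it.

Things in the scene. Friction and masses are not known exactly. Their poses are not given: they have to be found in the camera images.
- green_box: Green release box fixed to the bench, 100 mm (its x) by 140 mm (y) by 45 mm high, at any yaw within 35 degrees; origin at the centre of its underside, on the bench, z up. On top two dark rails run along its y at x = +-40 mm (12 mm wide, tops 55 mm above the bench, 68 mm clear between them) and carry the orange catch; the red button lies between them.
- green_catch (a joint): Green box's safety catch, travel in m to the box's +y: 0 closed over the button (starts 0 to 8 mm open), 0.065 open at its stop. Orange plate 88 (x) by 56 (y) mm, top 59 mm above bench; black lug in its middle, 44 (x) by 14 (y) mm, top 89 mm above bench. Centre at box x = 0, y = -32.5 mm + travel. Push the lug (about 2 N) with closed fingers or pinch it; it stays where left.
- green_button (a joint): Travel of the green box's round red button in m, straight down: 0 = out, 0.006 = fully in at its stop. 40 mm diameter, centred at box x = 0, y = -32.5 mm, under the closed catch; its top is 53 mm above the bench when out, 47 mm when in. It takes about 4 N to push and stays in (no spring return).
- blue_box: Blue release box of the other press, fixed to the bench: same size, shape, catch and button as the green one; origin at the centre of its underside. Not to be touched. The two boxes may change sides.
Not all that is in view belongs to the job. Leave any purple look-alike of the green_box alone.

How it is judged:
By the outcome, as a careful person would: the job done as asked, in the order asked, and still so for the second after the job is handed in, with the robot touching nothing.
It also fails if it takes over 35 s, if anything falls off the work surface, if the arm or the gripper's body presses on something with over 40 N, if the wrist force passes 120 N, or if a joint passes its speed limit or range.

## Working session

There is one attempt and no reset: what is moved stays moved. The work goes in short steps, Python scripts to look and compute and a shell command to move; the robot and the scene stay as the last step left them, time stands still between calls to the robot, and variables do not carry over. Pictures are saved under pics/ and viewed, and the job is handed in when it is done.

```bash
mkdir -p pics; python3 - <<'E'
from rig import sense, grab_frame, job, r
import cv2,numpy as np
s=sense();print(s, r.tip_extent)
for n in("scene","top"):
    f=grab_frame(n);cv2.imwrite(f"pics/{n}0.png",f["color"][:,:,::-1]);np.savez(f"{n}0.npz",**f);print(n,f["mtx"],f["distortion"],f["T"])
E
```

```text
{'clock': 0.0, 'qpos': array([ 1.30258651e+00,  3.53679698e-01,  1.63412323e+00, -3.11838158e-05,
        1.15515585e+00, -2.41464410e-03]), 'qvel': array([ 9.54240941e-04,  5.76755869e-04,  1.57875343e-03, -5.61412058e-05,
        1.47535813e-03,  7.70980232e-04]), 'joint_efforts': array([-9.00094819e-04, -6.05216074e+01, -3.42046988e+01, -2.07519824e-04,
        9.10491130e-03, -1.53880825e-05]), 'eef_pos': array([164.12814979, 602.83695366, 403.946459  ]), 'tcp_rot': array([-3.14022646e+00,  2.52127327e-05,  2.87581011e+00]), 'contact_force': array([ 0.58429228, -0.31987227, -0.41089938]), 'wrist_torque': array([ 0.0089748 ,  0.02849278, -0.0010386 ]), 'opening': 1.0005201802986083} 173.4
scene [[452.17774837   0.         319.60301814]
 [  0.         452.17774837 239.5005526 ]
 [  0.           0.           1.        ]] [-0.08632029  0.          0.          0.          0.        ] [[ 4.16599630e-01  7.56376991e-01 -5.04319934e-01  8.33868491e+02]
 [ 9.09090062e-01 -3.46564693e-01  2.31188609e-01 -2.14519304e+02]
 [ 8.62607641e-05 -5.54785329e-01 -8.31993528e-01  7.43616815e+02]
 [ 0.00000000e+00  0.00000000e+00  0.00000000e+00  1.00000000e+00]]
top [[566.82818861   0.         315.63909068]
 [  0.         566.82818861 235.89138744]
 [  0.           0.           1.        ]] [-0.11360595  0.          0.          0.          0.        ] [[ 2.21495257e-02 -9.83205706e-01  1.81151698e-01  2.68164797e+02]
 [-9.99423523e-01 -2.64389422e-02 -2.12979609e-02 -7.27831721e+00]
 [ 2.57297359e-02 -1.80575529e-01 -9.83224521e-01  9.45217462e+02]
 [ 0.00000000e+00  0.00000000e+00  0.00000000e+00  1.00000000e+00]]
```

View pics/scene0.png

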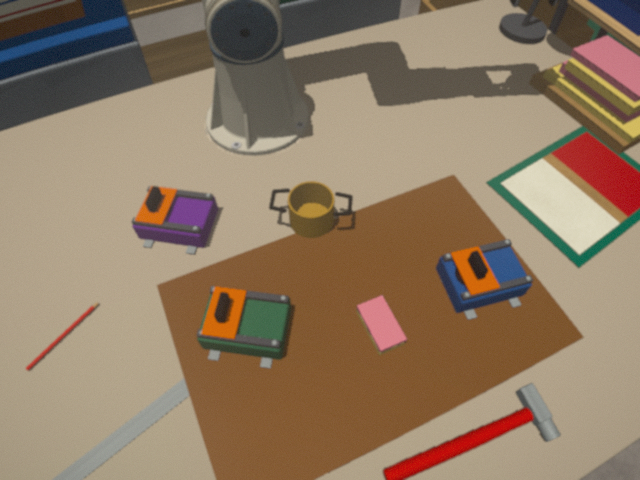

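View pics/top0.png

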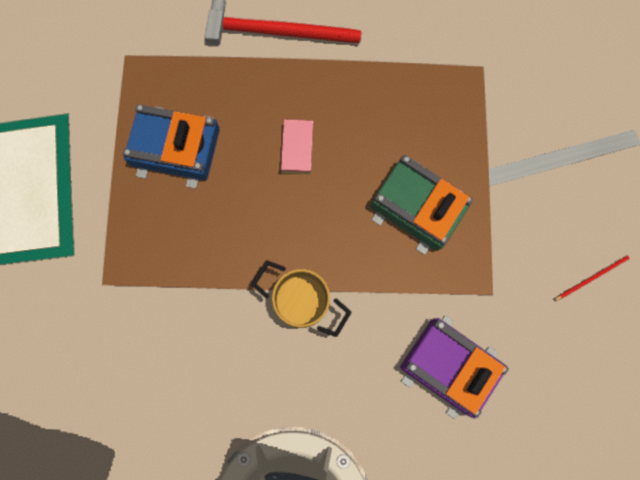

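The scene view shows the green box at about (245,322) with its catch at the left end. In the top view it is at about (420,200), with the catch at the lower right (443,207). The purple look-alike is at (453,367) top and the blue box at (172,143) top.

```bash
cat > h.py <<'E'
import cv2,numpy as np
def plane(f,px,z):
    u=cv2.undistortPoints(np.float64(px).reshape(-1,1,2),f["mtx"],f["distortion"]).reshape(-1,2)
    d=np.c_[u,np.ones(len(u))]@f["T"][:3,:3].T; o=f["T"][:3,3]
    return (o+d*((z-o[2])/d[:,2])[:,None])[:,:2]
def comps(f,name,z,lo,hi,near,minA=60):
    hsv=cv2.cvtColor(f["color"],cv2.COLOR_RGB2HSV)
    m=cv2.inRange(hsv,np.array(lo),np.array(hi))
    for c in cv2.findContours(m,cv2.RETR_EXTERNAL,cv2.CHAIN_APPROX_NONE)[0]:
        if cv2.contourArea(c)<minA: continue
        p=c.reshape(-1,2).astype(float)
        if np.hypot(*(p.mean(0)-near))>60: continue
        w=plane(f,p,z).astype(np.float32)
        (cx,cy),(a,b),t=cv2.minAreaRect(cv2.convexHull(w))
        print(name,"px",p.mean(0).round(0),"centre",round(cx,1),round(cy,1),"size",round(a,1),round(b,1),"ang",round(t,1))
E
python3 - <<'E'
from h import *
for n,near in(("scene",(230,318)),("top",(430,205))):
    f=dict(np.load(n+"0.npz"))
    comps(f,n+" orange59",59,(5,150,120),(18,255,255),near)
    comps(f,n+" black89",89,(0,0,0),(180,255,38),near,30)
    comps(f,n+" green45",45,(60,80,40),(90,255,255),near)
f=dict(np.load("top0.npz"));v=f["color"][140:265,355:485,::-1];cv2.imwrite("pics/z0.png",cv2.resize(v,None,fx=5,fy=4.8/1*1,interpolation=2)[:600])
E
```

```text
scene green45 px [264. 319.] centre 515.9 -171.6 size 71.4 62.8 ang 57.4
top orange59 px [441. 208.] centre 482.7 -229.6 size 56.7 90.9 ang 57.1
top black89 px [442. 207.] centre 478.4 -225.4 size 10.4 46.2 ang 56.3
top green45 px [457. 221.] centre 465.8 -259.3 size 4.2 64.1 ang 57.4
top green45 px [405. 225.] centre 455.7 -173.8 size 133.4 12.8 ang 57.6
top green45 px [407. 188.] centre 518.8 -175.7 size 71.3 64.9 ang 56.9
```

View pics/z0.png

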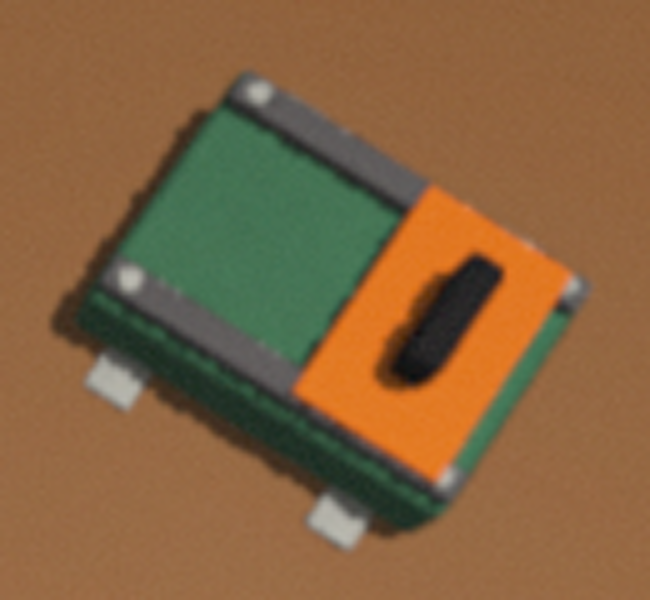

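```bash
python3 - <<'E'
from h import *
n="scene";near=(222,315)
f=dict(np.load("scene0.npz"))
print(cv2.cvtColor(f["color"][335:336,222:223],cv2.COLOR_RGB2HSV))
comps(f,n+" orange59",59,(5,150,120),(25,255,255),near)
comps(f,n+" orange59b",59,(8,225,150),(18,255,255),near)
comps(f,n+" black",89,(0,0,0),(180,255,50),near,30)
v=f["color"][270:370,185:305,::-1];cv2.imwrite("pics/z1.png",cv2.resize(v,None,fx=5,fy=5,interpolation=2))
E
```

```text
[[[ 15 244 211]]]
scene orange59b px [224. 312.] centre 482.8 -227.3 size 54.5 86.5 ang 57.5
```

View pics/z1.png

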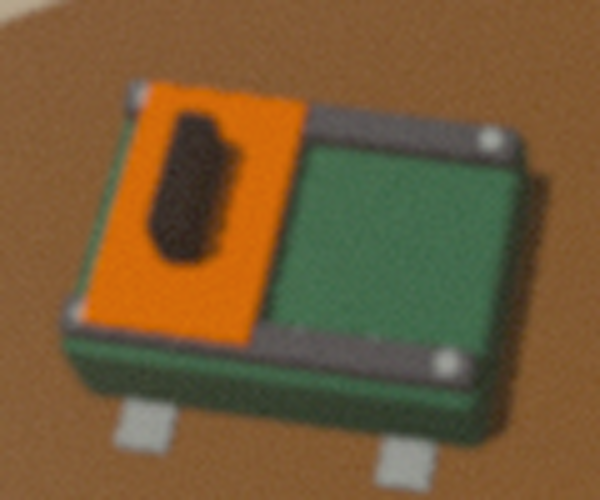

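The scene view agrees. The catch centre is at (482.8, -227.3) from scene and (482.7, -229.6) from top, with +y of the box at about 57.3°. I'll move over with the fingers shut.

```bash
python3 -m creep '[[0,0,0,-23,-34,0,1],[0,0,0,-23,-34,0,1],[0,0,0,-23,-34,0,1],[0,0,0,-23,-34,0,1],[0,0,0,-23,-34,0,1],[0,0,0,-23,-34,0,1],[0,0,0,-23,-34,0,1],[0,0,0,-23,-34,0,1],[0,0,0,-23,-34,0,1],[0,0,0,-23,-34,0,1]]' 60
python3 -m creep '[[0,0,0,-23,-34,0,1],[0,0,0,-23,-34,0,1],[0,0,0,-23,-34,0,1],[0,0,0,-23,-34,0,1],[0,0,0,-23,-34,0,1],[0,0,0,-23,-34,0,1],[0,0,0,-23,-34,0,1],[0,0,0,-23,-34,0,1],[0,0,0,-23,-34,0,1],[0,0,0,-23,-34,0,1]]'
cat > go.py <<'E'
import sys,numpy as np
from rig import sense
from scipy.spatial.transform import Rotation as R
s=sense();Rm=R.from_euler("xyz",s["tcp_rot"])
x,y,z=map(float,sys.argv[1:4])
a=np.deg2rad(57.3);yd=np.array([np.cos(a),np.sin(a),0]);zd=np.array([0,0,-1.]);T=R.from_matrix(np.c_[np.cross(yd,zd),yd,zd])
rv=(Rm.inv()*T).as_rotvec()
print("t",round(s["clock"],2),"pos",s["eef_pos"].round(1),"F",s["contact_force"].round(1),"open",round(s["opening"],2),"q",s["qpos"].round(2))
print("turn",rv.round(3),"shift now",Rm.inv().apply(np.array([x,y,z])-s["eef_pos"]).round(1),"after turn",T.inv().apply(np.array([x,y,z])-s["eef_pos"]).round(1))
E
python3 go.py 461.1 -262.2 300
```

```text
clock: 0.93
eef_pos: [294.9, 211.2, 399.7]
tcp_rot: [-3.139, -0.001, 2.887]
contact_force: [1.6, 0.3, -0.1]
opening: 0.001
clock: 1.77
eef_pos: [426.4, -184.7, 401.0]
tcp_rot: [-3.141, 0.003, 2.886]
contact_force: [0.7, 1.4, -0.8]
opening: -0.001
t 1.77 pos [ 426.4 -184.7  401. ] F [ 0.7  1.4 -0.8] open -0.0 q [-0.41  0.1   1.97 -0.    1.07 -1.73]
turn [-0.     0.003  0.316] shift now [-52.9 -66.2 101.2] after turn [-71.1 -46.5 101. ]
```

```bash
python3 -m creep '[[0,0,0.106,0,0,0,1],[0,0,0.106,0,0,0,1],[0,0,0.106,0,0,0,1],[0,0,0,-24,-16,33,1],[0,0,0,-24,-16,33,1],[0,0,0,-24,-16,33,1],[0,0,0,0,0,0,1]]'
python3 go.py 461.1 -262.2 241
```

```text
clock: 2.35
eef_pos: [461.9, -273.9, 303.6]
tcp_rot: [3.141, 0.01, 2.546]
contact_force: [-0.1, 0.6, -0.6]
opening: -0.001
t 2.35 pos [ 461.9 -273.9  303.6] F [-0.1  0.6 -0.6] open -0.0 q [-0.54  0.34  1.91 -0.    0.88 -1.51]
turn [ 0.     0.01  -0.025] shift now [ 7.8  9.2 62.6] after turn [ 6.9  9.4 62.6]
```

```bash
python3 -m creep '[[0,0.01,-0.025,7,9,20,1],[0,0,0,0,0,21,1],[0,0,0,0,0,0,1],[0,0,0,0,0,0,1]]'
python3 go.py 461.1 -262.2 241
python3 - <<'E'
from rig import grab_frame
import cv2
for n,(a,b,c,d) in(("scene",(230,380,150,330)),("top",(130,270,350,500))):
    v=grab_frame(n)["color"][a:b,c:d,::-1];cv2.imwrite(f"pics/{n}1.png",cv2.resize(v,None,fx=4,fy=4,interpolation=2))
E
```

```text
clock: 2.68
eef_pos: [460.8, -263.3, 259.2]
tcp_rot: [3.142, -0.006, 2.569]
contact_force: [0.6, -0.6, 0.0]
opening: -0.0
t 2.68 pos [ 460.8 -263.3  259.2] F [ 0.6 -0.6  0. ] open -0.0 q [-0.52  0.4   1.95  0.    0.8  -1.52]
turn [ 0.    -0.006 -0.002] shift now [ 0.2  1.1 18.2] after turn [ 0.3  1.1 18.2]
```

View pics/scene1.png

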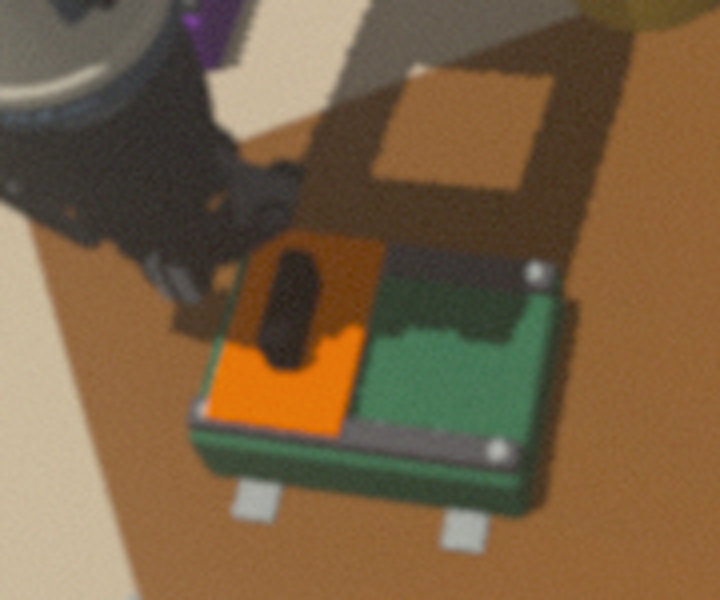

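View pics/top1.png

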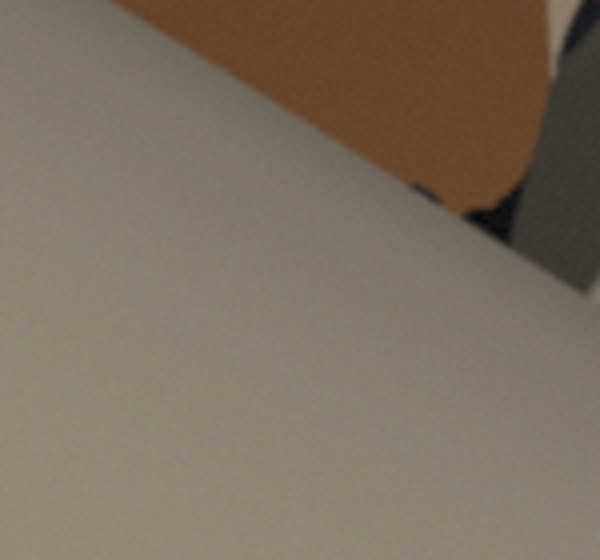

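In the scene view the closed fingertips (zoom 180,280) sit above and to the left of the lug (zoom 290,310), on its −y side. The top view is blocked by the arm. I'll lower and then push along +y.

```bash
python3 -m creep '[[0,-0.006,-0.002,0,1,17,1],[0,0,0,0,0,3,1],[0,0,0,0,0,0,1]]'
python3 go.py 461.1 -262.2 241
```

```text
clock: 3.03
eef_pos: [463.1, -263.1, 244.5]
tcp_rot: [3.141, 0.009, 2.571]
contact_force: [-0.1, -0.1, -0.3]
opening: -0.003
t 3.03 pos [ 463.1 -263.1  244.5] F [-0.1 -0.1 -0.3] open -0.0 q [-0.52  0.42  1.96  0.    0.75 -1.52]
turn [0.    0.009 0.001] shift now [ 2.2 -0.3  3.5] after turn [ 2.1 -0.3  3.5]
```

```bash
python3 -m creep '[[0,0.009,0,2,8,2,1],[0,0,0,0,8,0,1],[0,0,0,0,8,0,1],[0,0,0,0,8,0,1],[0,0,0,0,8,0,1]]'
python3 go.py 507.3 -190.2 241; python3 -m creep '[[0,0,0,0,8,0,1],[0,0,0,0,8,0,1],[0,0,0,0,8,0,1]]'
python3 go.py 507.3 -190.2 241
```

```text
clock: 3.45
eef_pos: [484.8, -226.6, 246.3]
tcp_rot: [-3.141, 0.003, 2.57]
contact_force: [-0.9, -2.6, -1.7]
opening: 0.004
t 3.45 pos [ 484.8 -226.6  246.3] F [-0.9 -2.6 -1.7] open 0.0 q [-0.44  0.42  1.95 -0.    0.76 -1.44]
turn [-0.     0.003 -0.001] shift now [ 0.7 42.8  5.3] after turn [ 0.7 42.8  5.3]
clock: 3.7
eef_pos: [499.3, -203.7, 246.6]
tcp_rot: [-3.141, 0.003, 2.571]
contact_force: [-1.6, -2.6, -1.3]
opening: -0.001
t 3.7 pos [ 499.3 -203.7  246.6] F [-1.6 -2.6 -1.3] open -0.0 q [-0.39  0.43  1.94 -0.    0.77 -1.39]
turn [-0.001  0.003  0.   ] shift now [ 0.6 15.7  5.5] after turn [ 0.5 15.7  5.6]
```

```bash
python3 -m creep '[[0,0,0,0,7,1,1],[0,0,0,0,7,1,1],[0,0,0,0,5,1,1]]'
python3 go.py 507.3 -190.2 241; python3 -m creep '[[0,0,0,0,4,0,1],[0,0,0,0,3,0,1],[0,0,0,0,3,0,1]]'
python3 go.py 507.3 -190.2 241
```

```text
clock: 3.95
eef_pos: [509.2, -188.9, 244.8]
tcp_rot: [-3.13, 0.003, 2.578]
contact_force: [-36.4, -54.9, 33.7]
opening: -0.004
t 3.95 pos [ 509.2 -188.9  244.8] F [-36.4 -54.9  33.7] open -0.0 q [-0.35  0.44  1.93 -0.02  0.77 -1.35]
turn [-0.011  0.003  0.008] shift now [ 0.9 -2.1  3.8] after turn [ 0.9 -2.1  3.8]
clock: 4.2
eef_pos: [510.3, -187.6, 245.5]
tcp_rot: [-3.109, 0.001, 2.587]
contact_force: [-9.9, -18.1, 2.6]
opening: -0.002
t 4.2 pos [ 510.3 -187.6  245.5] F [ -9.9 -18.1   2.6] open -0.0 q [-0.34  0.44  1.93 -0.05  0.78 -1.33]
turn [-0.033  0.001  0.016] shift now [ 1.2 -3.7  4.6] after turn [ 1.1 -3.8  4.5]
```

The force jump (66 N) shows the catch has reached its stop. I'll back off, lift and look.

```bash
python3 -m creep '[[-0.033,0,0.016,0,-10,0,1],[0,0,0,0,-14,0,1],[0,0,0,0,-10,-5,1],[0,0,0,0,-20,-20,1],[0,0,0,0,-36,-15,1],[0,0,0,-10,-38,0,1],[0,0,0,-10,-38,0,1],[0,0,0,0,-38,0,1],[0,0,0,0,-30,0,1],[0,0,0,0,0,0,1]]'
python3 go.py 465.2 -255.7 241
python3 - <<'E'
from h import *
from rig import grab_frame
import cv2
for n,(a,b,c,d),near in(("scene",(230,380,150,330),(245,315)),("top",(130,270,350,500),(405,195))):
    f=grab_frame(n);v=f["color"][a:b,c:d,::-1];cv2.imwrite(f"pics/{n}2.png",cv2.resize(v,None,fx=4,fy=4,interpolation=2))
    comps(f,n+" orange59",59,(8,215,90),(18,255,255),near)
    comps(f,n+" red53",53,(174,150,60),(180,255,255),near)
    comps(f,n+" red53b",53,(0,150,60),(4,255,255),near)
E
```

```text
clock: 5.03
eef_pos: [396.8, -405.0, 291.0]
tcp_rot: [-3.137, 0.005, 2.576]
contact_force: [-0.7, 0.7, -1.1]
opening: -0.003
t 5.03 pos [ 396.8 -405.   291. ] F [-0.7  0.7 -1.1] open -0.0 q [-0.8   0.4   1.86 -0.    0.88 -1.8 ]
turn [-0.005  0.005  0.005] shift now [ 22.6 162.9  49.1] after turn [ 23.1 162.6  50. ]
scene orange59 px [262. 317.] centre 517.7 -172.6 size 55.3 87.4 ang 57.6
scene red53b px [224. 314.] centre 483.5 -228.3 size 42.2 41.7 ang 65.7
```

View pics/scene2.png

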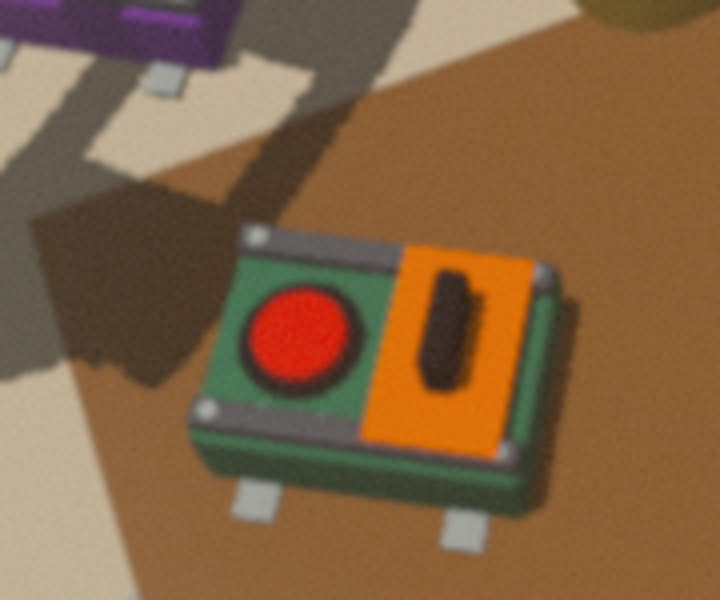

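View pics/top2.png

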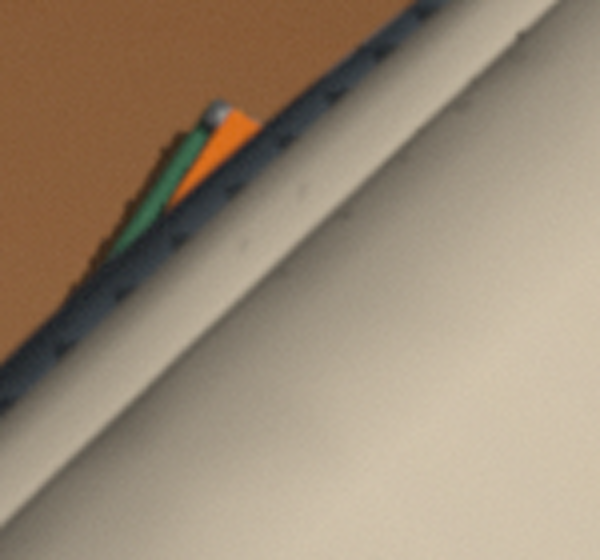

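The scene view shows the button fully uncovered (zoom 298,333) and the catch against the far end (zoom 450,350). The measured catch-to-button distance is 65.4 mm, so the catch is fully open. Next I'll press the button.

```bash
python3 -m creep '[[-0.005,0.005,0.005,6,40,0,1],[0,0,0,6,40,0,1],[0,0,0,6,40,0,1],[0,0,0,4,38,0,1],[0,0,0,0,0,0,1],[0,0,0,0,0,0,1]]'
python3 go.py 482.5 -229 245
```

```text
clock: 5.63
eef_pos: [468.5, -247.2, 291.2]
tcp_rot: [3.139, -0.001, 2.57]
contact_force: [-1.0, -0.5, 0.1]
opening: -0.004
t 5.63 pos [ 468.5 -247.2  291.2] F [-1.  -0.5  0.1] open -0.0 q [-0.49  0.35  1.93  0.    0.86 -1.49]
turn [ 0.003 -0.001 -0.001] shift now [-2.  22.8 46.2] after turn [-1.9 22.9 46.2]
```

```bash
python3 -m creep '[[0,0,0,-2,23,0,1],[0,0,0,0,0,0,1],[0,0,0,0,0,20,1],[0,0,0,0,0,20,1],[0,0,0,0,0,0,1],[0,0,0,0,0,0,1]]'
python3 go.py 482.5 -229 220
```

```text
clock: 6.13
eef_pos: [483.9, -225.9, 251.7]
tcp_rot: [3.139, 0.0, 2.576]
contact_force: [-0.2, 0.2, -1.0]
opening: -0.0
t 6.13 pos [ 483.9 -225.9  251.7] F [-0.2  0.2 -1. ] open -0.0 q [-0.44  0.41  1.95  0.    0.78 -1.45]
turn [0.002 0.    0.005] shift now [-0.5 -3.4 31.7] after turn [-0.5 -3.4 31.7]
```

```bash
python3 -m creep '[[0,0,0.005,0,-3.5,14,1],[0,0,0,0,0,8,1],[0,0,0,0,0,2,1],[0,0,0,0,0,0,1]]'
python3 go.py 482.5 -229 220; python3 -m creep '[[0,0,0,0,0,4,1],[0,0,0,0,0,4,1]]'
python3 go.py 482.5 -229 220
```

```text
clock: 6.47
eef_pos: [482.1, -230.3, 229.5]
tcp_rot: [3.139, 0.002, 2.569]
contact_force: [0.0, 0.3, -0.7]
opening: 0.003
t 6.47 pos [ 482.1 -230.3  229.5] F [ 0.   0.3 -0.7] open 0.0 q [-0.45  0.45  1.96  0.    0.73 -1.45]
turn [ 0.002  0.002 -0.002] shift now [0.4 1.3 9.5] after turn [0.4 1.3 9.5]
clock: 6.63
eef_pos: [482.5, -230.7, 222.9]
tcp_rot: [3.139, 0.004, 2.569]
contact_force: [-2.4, 1.6, 3.4]
opening: 0.001
t 6.63 pos [ 482.5 -230.7  222.9] F [-2.4  1.6  3.4] open 0.0 q [-0.45  0.46  1.96  0.    0.71 -1.45]
turn [ 0.003  0.004 -0.002] shift now [1.  1.4 2.9] after turn [1.  1.4 2.9]
```

```bash
python3 -m creep '[[0,0,0,0,0,3,1],[0,0,0,0,0,3,1]]'
python3 go.py 482.5 -229 220; python3 -m creep '[[0,0,0,0,0,3,1],[0,0,0,0,0,3,1]]'
python3 go.py 482.5 -229 220
```

```text
clock: 6.8
eef_pos: [482.8, -230.8, 219.3]
tcp_rot: [3.139, 0.004, 2.569]
contact_force: [-18.8, 7.8, 71.5]
opening: 0.002
t 6.8 pos [ 482.8 -230.8  219.3] F [-18.8   7.8  71.5] open 0.0 q [-0.45  0.47  1.96  0.    0.71 -1.45]
turn [ 0.003  0.004 -0.002] shift now [ 1.2  1.4 -0.7] after turn [ 1.2  1.4 -0.7]
clock: 6.97
eef_pos: [482.9, -230.8, 219.7]
tcp_rot: [3.139, 0.003, 2.569]
contact_force: [-13.7, 5.8, 45.0]
opening: -0.001
t 6.97 pos [ 482.9 -230.8  219.7] F [-13.7   5.8  45. ] open -0.0 q [-0.45  0.47  1.96  0.    0.71 -1.45]
turn [ 0.002  0.003 -0.002] shift now [ 1.3  1.3 -0.3] after turn [ 1.3  1.3 -0.3]
```

The button is at its stop: tip height is 219.5 − 173.4 ≈ 46 mm and the force rose to about 70 N. I'll retreat straight up, move clear and look.

```bash
python3 -m creep '[[0,0,0,0,0,-10,1],[0,0,0,0,0,-20,1],[0,0,0,0,0,-35,1],[0,0,0,0,-38,-10,1],[0,0,0,0,-38,0,1],[0,0,0,0,-38,0,1],[0,0,0,0,-38,0,1],[0,0,0,0,-30,0,1],[0,0,0,0,0,0,1],[0,0,0,0,0,0,1]]'
python3 - <<'E'
from h import *
from rig import grab_frame,sense
print(sense()["contact_force"])
for n,(a,b,c,d),near in(("scene",(230,380,150,330),(245,315)),):
    f=grab_frame(n);v=f["color"][a:b,c:d,::-1];cv2.imwrite(f"pics/{n}3.png",cv2.resize(v,None,fx=4,fy=4,interpolation=2))
    cv2.imwrite("pics/full3.png",f["color"][:,:,::-1])
    comps(f,n+" orange59",59,(8,215,90),(18,255,255),near)
    for z in(53,47):comps(f,n+f" red{z}",z,(0,150,60),(4,255,255),near)
E
```

```text
clock: 7.8
eef_pos: [383.1, -390.2, 302.8]
tcp_rot: [3.141, 0.016, 2.576]
contact_force: [0.5, 1.0, -0.1]
opening: 0.0
[ 0.4532777   0.99252759 -0.14171395]
scene orange59 px [262. 317.] centre 517.6 -172.5 size 55.3 87.8 ang 57.5
scene red53 px [225. 314.] centre 485.5 -227.8 size 40.1 41.8 ang 72.5
scene red47 px [225. 314.] centre 482.5 -227.9 size 40.5 42.2 ang 72.5
```

View pics/scene3.png

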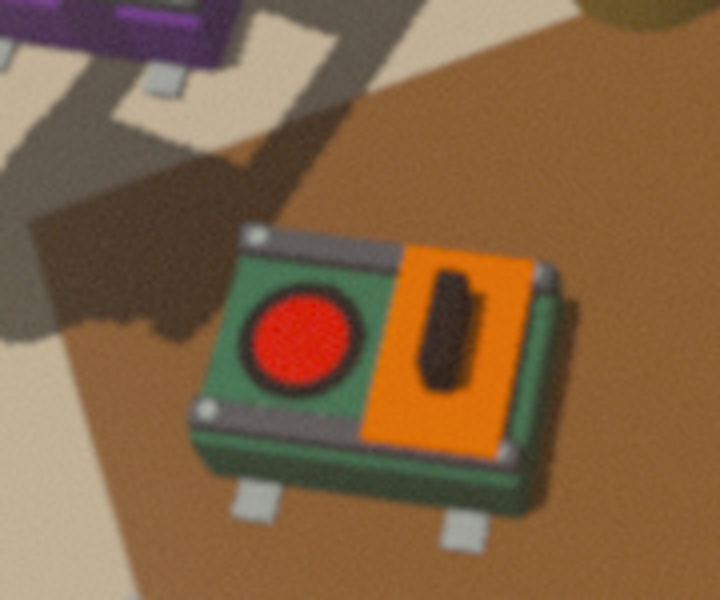

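View pics/full3.png

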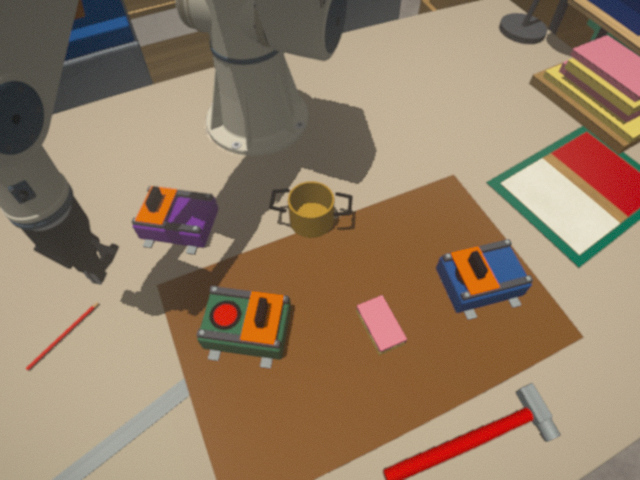

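The button (225,314) now sits flush and its image has shifted 2 mm, consistent with being pressed in. The catch (262,317) hasn't moved and is still open. The purple and blue boxes are undisturbed and the arm is clear.

```bash
python3 -c "
from rig import job
print(job.sign_off())"
```

```text
the job is handed in; nothing more can be done
None
```

The green press's release is done. I slid the catch fully open with closed fingers, pressed the red button to its stop, moved the arm clear and handed the job in at about 8 s.

**Catch:** After the slide, the scene camera put it 65.4 mm from the button, against 65 mm for fully open. It was still there after the button press. It stopped with a brief push of about 74 N at the fingertips, below the 120 N wrist limit.

**Button:** The fingertips went down to about 46 mm above the bench, where the force jumped to about 74 N, so the button was at its stop (47 mm expected). In the last image it looks flush, and its measured centre had shifted about 2 mm. That fits the 6 mm of travel, but one camera cannot measure the depth exactly.

**Everything else:** I did not touch the blue or purple boxes, and both look unmoved. The contact force was about zero at hand-in.

**Limits:** The arm blocked the top camera during the work, so the later checks rest on the scene camera alone. At the start, the two cameras disagreed by about 2 mm on the catch's position, which is within their calibration error.

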